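# Lock the lathe spindle and gauge the gap behind the chuck

## Task

Put the red-headed locking pin from the wooden stand fully home in the hole on top of the lathe headstock and let go of it. Then take the orange-handled gauge blade and slide it straight down, flat to the plates, into the gap between the headstock's front plate and the chuck's backplate until it drags snugly and the black band on the blade is level with the tops of the plates. Finish while holding the blade there by its handle; leave the blue-handled blade and the other things on the bench where they are.

Things in the scene. Friction and masses are not known exactly. Their poses are not given: they have to be found in the camera images.
- pin_mid (a point): Centre of the red grip of the steel locking pin: upright cylinder 20 mm diameter, 50 mm high; z up along the pin. Below it a 10 mm shank 36 mm long, its last 6 mm tapered to a 6 mm tip. At the start it stands in the middle hole of the wooden stand, the underside of its grip resting on the stand's top, 80 mm above the bench.
- pin_tip (a point): Lower end of the pin's shank, 61 mm below the centre of its grip.
- blade_mid (a point): Centre of the orange handle of the gauge blade, 22 mm (x) by 12 mm (y) by 50 mm (z, up); grip it across the 22 mm, along x (gripped the other way it swivels under drag). At the start it stands upright in one end slot of the wooden stand (which end varies), the underside of the handle on the stand's top 80 mm above the bench, the blade 70 mm down in the slot.
- blade_nose (a point): Middle of the blade's nose (lower end), 95 mm below the centre of the handle. The steel blade hangs 70 mm below the handle: 16 mm wide (x), 4 mm thick (y), its last 10 mm tapered to 1.5 mm at the nose. A black band 10 mm high round the blade is centred 36 mm above the nose. Half a turn about z gives the same shape.
- stand: Fixed wooden block 70 mm (x) by 220 mm (y) by 80 mm high, origin at the centre of its underside. On its midline at y = -70, 0, +70 mm: a slot, a round hole and a slot (each 2 mm larger than what stands in it, 76 mm deep). y is along the row, and the blades stand with their y along it too.
- spare_mid (a point): Centre of the blue handle of a second blade, same shape and size as the orange one, in the other end slot. Leave it.
- pin_hole (a point): Centre of the mouth of the upright hole for the pin: 12.5 mm diameter, 2 mm chamfer, 42 mm deep, in the flat top (160 mm above the bench) of the cream headstock. Fully home, the pin's red grip rests on that top. z up; y along the spindle towards the chuck.
- gap (a point): Where the middle of the blade's thickness should enter: mid-length of the gap, level with the tops of both plates (160 mm above the bench), 2.5 mm from the fixed plate's face. z up, x along the gap (90 mm long), y across it from the headstock's aluminium front plate to the chuck's steel backplate. Band level = nose 36 mm below this point. 84.5 mm from the pin hole along y.
- chuck: Steel chuck and its backplate, sprung along y (4 N plus 1 N per mm, up to 8 mm); origin at the headstock's underside centre. The gap is a 20 mm funnel at the top, 8 mm wide from 10 to 18 mm deep, then the backplate slopes in; from 26 mm down only 2 mm is left, so the 4 mm blade pushes the backplate back and drags (5 to 15 N to slide). The shaft blocks the gap 53 mm down.
- pin: The locking pin, about 60 g; origin on its axis at the underside of the red grip.
- blade: The orange-handled blade, about 50 to 100 g; origin at the underside of the handle.
- wood_ring: Bystander: turned pale wooden ring, 52 mm across, 22 mm high, on the bench.
- mug: Bystander: blue mug, 80 mm across, 90 mm high.
- bottle: Bystander: clear plastic bottle with a green cap, 76 mm across, 200 mm high.
- screwdriver: Bystander: screwdriver lying on the bench.
- bowl: Bystander: dark wooden bowl, 130 mm across, 50 mm high.
- drill: Bystander: teal cordless drill standing on its battery, 180 mm high.

How it is judged:
By the outcome, as a careful person would: the job done as asked, in the order asked, and still so for the second after the job is handed in, while the arm keeps its last pose, push and grip.
It also fails if it takes over 70 s, if anything falls off the work surface, if the arm or the gripper's body presses on something with over 40 N, if the wrist force passes 120 N, or if a joint passes its speed limit or range.

## Robot

A 7-joint arm with a two-finger parallel gripper is mounted at the origin on the work surface. World frame = base frame: x ahead of the robot, y to its left, z up, the work surface at z = 0. Lengths are in m, angles in rad, forces in N, time in s.
With the tool pointing down it reaches from about 0.4 to 0.9 m from the base axis. Payload 5.6 kg.
Tool frame: the origin (TCP) lies where the fingers leave the gripper's body, on its centre line; the fingertips stand 88 mm ahead of it and the grasp point (between the pads) lies 69 mm ahead of it; z points along the fingers, y is the line along which they close (so a half turn about z gives the same grasp; the last joint's range is limited). The gripper opens to 92 mm and grips with 3 to 60 N. Pads are 20 mm wide; open, the fingers measure 128 mm over their backs; the gripper's body (75 mm by 189 mm) begins 69 mm behind the grasp point.
Start: joints at [-1.339, 0.468, -0.012, 1.603, 0.006, 1.071, -0.056], TCP at [0.176, 0.626, 0.303] pointing down, gripper open.
Joint ranges: [-2.53, 2.53], [-0.31, 2.02], [-1.57, 1.55], [0.28, 2.44], [-1.29, 4.43], [0.15, 1.84], [-2.92, 2.92]. Speed limits (rad/s): [2.57, 2.57, 3.14, 3.14, 3.14, 3.14, 3.14].

## Interface

Orientations are given as a unit quaternion [x, y, z, w].
In Python, from station import arm gives the robot as it stands. The module is installed in compiled form; this text tells all that it offers.
- The arm moves only by the tool arm_command, never from a script. Its argument "increments" is a list of rows, each a list of 3 entries, a list of its own where there are three numbers: the shift along the tool's x, y, z normalised to -1 to 1, where 1 is 15 cm, then the turn, a rotation vector about the tool's x, y, z normalised to -1 to 1, where 1 is 45 degrees, then the gripper's target within -1 to 1 (fully open at 1, half-way at 0, shut at -1). A call has 1 to 5 rows; each row is the pose to reach, as a shift and turn from the pose commanded when the call began, along the tool's axes at that moment; what a row does not reach only later rows make up. A row lasts 1/10 s, in which the tool goes at most 50 mm and 8.59 degrees, less where a joint would pass 70% of its speed; a pose out of reach is approached as far as the arm can. A call with a number of a shift or a turn outside -1 to 1 is refused whole. A call with a gripper value outside its range is refused whole. The fingers move at their own pace and stop on an object; "force" is the grip in N (left out, the last holds). Time passes only in rows, so rows that repeat a pose let the fingers close. It gives the time, the measured TCP pose, the force, the opening and the grip force at its end, in the units of the state.
- arm.sense(): the state, without advancing time (a new reading comes with each control period).
- arm.grab_frame(name): name is "scene" or "top"; returns the picture (480x640x3 uint8, red, green, blue); there is no depth.
- arm.camera_params(name): a dict with "camera_matrix" (3x3 intrinsics, pixels), "camera_from_world" (4x4, takes a point from world to camera coordinates). Camera axes: x right, y up, looking along -z (the intrinsics and any distortion apply to the point x, -y, -z); pixel columns grow to the right and rows downward; lengths in m; the calibration is good to about 2 mm. A picture is of the moment at which its call begins. camera_params takes no time and is no camera call.
- arm.close_job(): hands the job in; it is judged then, once.
The state is a dict: "t": time; "joints": joint angles; "qd": joint speeds; "joint_torque": joint torques, N m; "eef_pos": TCP position; "orientation": TCP orientation; "contact_force": force on the tool from outside, world axes, zero at the start; "ft_torque": the same for the moment, N m; "grip_width": finger opening in m; "gripper_force": force on a finger pad.
Only numpy, scipy, OpenCV 4.12 (cv2) and the standard library are available. Lean on these libraries where they do the work, as an engineer would, in place of code of your own. Each camera call takes 0.05 s, during which the arm holds its last target. There are 200 camera calls.

## Working session

There is one attempt and no reset: what is moved stays moved. The work goes in short steps, Python scripts to look and compute and a tool call to move; the robot and the scene stay as the last step left them, time stands still between calls to the robot, and variables do not carry over. Pictures are saved under pics/ and viewed, at most 10 in all, crops included, and the job is handed in when it is done.

Besides the shell and the picture viewer there is one more tool, called after ">>>" in YAML: its name, and indented under it one key for each argument. arm_command: Moves the arm, as the interface text tells. Its arguments: {"type":"object","properties":{"increments":{"type":"array","items":{"type":"array"}},"force":{"type":"number"}},"required":["increments"]}

```bash
mkdir -p pics; python3 - <<'E'
from station import arm
import cv2,numpy as np
np.set_printoptions(precision=4,suppress=True)
for n in("scene","top"):
    cv2.imwrite(f"pics/{n}0.png",arm.grab_frame(n)[:,:,::-1]); p=arm.camera_params(n); print({k:np.array(v) for k,v in p.items()})
print(arm.sense())
E
```

```text
{'camera_matrix': array([[509.904 ,   0.    , 313.2717],
       [  0.    , 509.904 , 235.5515],
       [  0.    ,   0.    ,   1.    ]]), 'camera_from_world': array([[ 0.877 ,  0.4804, -0.0132, -0.4846],
       [-0.3206,  0.6053,  0.7286,  0.0931],
       [ 0.3579, -0.6347,  0.6848, -1.7048],
       [ 0.    ,  0.    ,  0.    ,  1.    ]])}
{'camera_matrix': array([[453.1581,   0.    , 319.9985],
       [  0.    , 453.1581, 240.3821],
       [  0.    ,   0.    ,   1.    ]]), 'camera_from_world': array([[ 0.0152, -0.9998,  0.0103, -0.0245],
       [ 0.9827,  0.0168,  0.1847, -0.6007],
       [-0.1848,  0.0073,  0.9827, -1.3131],
       [ 0.    ,  0.    ,  0.    ,  1.    ]])}
{'t': 0.1, 'joints': array([-1.339 ,  0.4683, -0.0116,  1.6035,  0.006 ,  1.0714, -0.0563]), 'qd': array([-0.0018, -0.0008, -0.0009, -0.0042, -0.0007,  0.0002,  0.0007]), 'joint_torque': array([  0.0006, -52.1649,  -0.0124, -24.4371,  -0.0568,   0.0141,
         0.0001]), 'eef_pos': array([0.1763, 0.6252, 0.3018]), 'orientation': array([ 0.137 ,  0.9906, -0.0008, -0.0001]), 'contact_force': array([ 0.3228,  0.203 , -0.0332]), 'ft_torque': array([0.0009, 0.0621, 0.0318]), 'gripper_force': 0.0, 'grip_width': 0.092172619818824}
```

View pics/scene0.png

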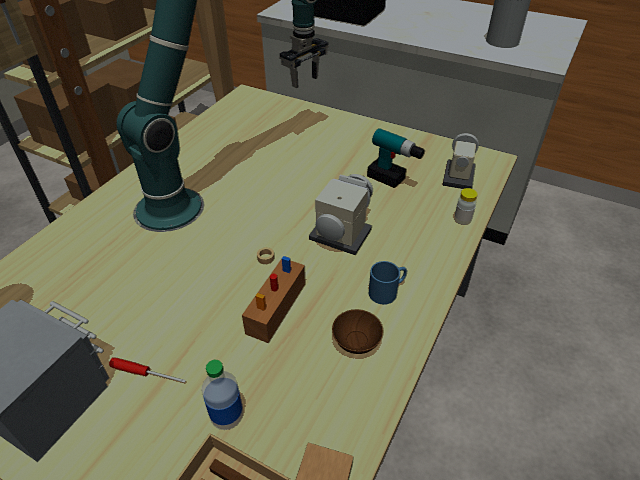

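View pics/top0.png

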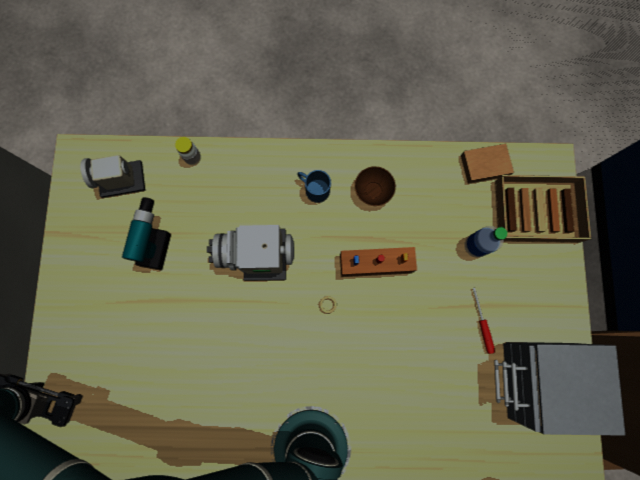

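The scene view shows the stand (orange, red and blue handles at (261,302), (274,283), (286,264)) and the headstock with its pin hole near (340,197). The top view shows the handles at (404,258), (380,259) and (356,260), the pin hole at (264,245), and the chuck at x≈215-235. Next I'll measure with masks and look at a crop.

```bash
cat > h.py <<'E'
from station import arm
import cv2,numpy as np
np.set_printoptions(precision=4,suppress=True)
def ray(n,uv):
    p=arm.camera_params(n);K=np.array(p["camera_matrix"]);T=np.array(p["camera_from_world"])
    d=np.linalg.inv(K)@np.array([uv[0],uv[1],1.]);d=d*[1,-1,-1]
    R=T[:3,:3];return -R.T@T[:3,3],R.T@d
def plane(n,uv,z):
    o,d=ray(n,uv);return o+d*(z-o[2])/d[2]
def proj(n,X):
    p=arm.camera_params(n);K=np.array(p["camera_matrix"]);T=np.array(p["camera_from_world"])
    c=(T@np.r_[X,1])[:3]*[1,-1,-1];q=K@c;return q[:2]/q[2]
def two(a,b):
    (o1,d1),(o2,d2)=ray("scene",a),ray("top",b)
    s=np.linalg.lstsq(np.c_[d1,-d2],o2-o1,rcond=None)[0]
    A,B=o1+s[0]*d1,o2+s[1]*d2;return (A+B)/2,np.linalg.norm(A-B)
E
python3 - <<'E'
from h import *
B={"scene":(235,245,310,345),"top":(335,240,425,285)}
H={"orange":(10,20),"red":(0,4),"blue":(100,125)}
im={n:cv2.imread(f"pics/{n}0.png") for n in B}
for c,(a,b) in H.items():
    r={}
    for n,(x0,y0,x1,y1) in B.items():
        h=cv2.cvtColor(im[n],cv2.COLOR_BGR2HSV)[y0:y1,x0:x1]
        m=cv2.inRange(h,(a,200 if c=="orange" else 170,60),(b,255,255))
        k,l,s,ce=cv2.connectedComponentsWithStats(m)
        i=1+np.argmax(s[1:,4]);r[n]=ce[i]+[x0,y0];print(c,n,r[n],s[i])
    print(two(r["scene"],r["top"]))
c1=cv2.resize(im["top"][215:290,200:300],None,fx=4,fy=4,interpolation=cv2.INTER_CUBIC)
c2=cv2.resize(im["top"][235:285,330:425],None,fx=4,fy=4,interpolation=cv2.INTER_CUBIC)
c3=cv2.resize(im["scene"][165:255,300:390],None,fx=4,fy=4,interpolation=cv2.INTER_CUBIC)
o=np.zeros((520,780,3),np.uint8);o[:300,:400]=c1;o[310:510,:380]=c2;o[:360,410:770]=c3
cv2.imwrite("pics/c1.png",o)
E
```

```text
orange scene [260.4234 301.3869] [ 20  48  11  18 137]
orange top [403.3333 254.9167] [66 13  5  5 12]
(array([ 0.5501, -0.2591,  0.105 ]), np.float64(0.0076146990606927355))
red scene [273.253  281.2892] [35 29  7 17 83]
red top [380.6667 257.7273] [43 15  6  7 33]
(array([ 0.5424, -0.1911,  0.1079]), np.float64(0.0022537393348354908))
blue scene [285.5385 264.0962] [ 47  12   8  16 104]
blue top [355.75  258.875] [19 16  4  7 24]
(array([ 0.5376, -0.12  ,  0.1041]), np.float64(0.004260000696728883))
```

View pics/c1.png

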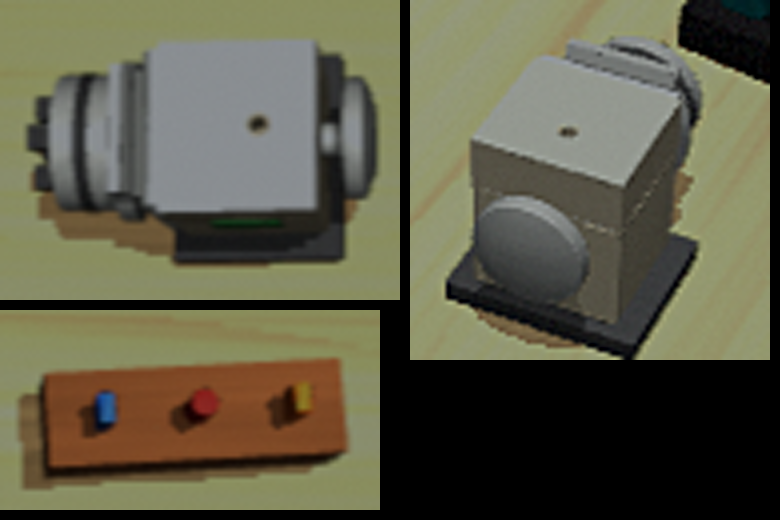

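The crop shows the pin hole as a dark dot at crop (258,124) (top) and (569,131) (scene), and the funnel gap as a strip near crop x≈137. The orange blade is in the -y slot. Now hole, gap and yaw measurements.

```bash
python3 - <<'E'
from h import *
t=cv2.imread("pics/top0.png");s=cv2.imread("pics/scene0.png")
def hole(im,u,v,r=3):
    g=cv2.cvtColor(im,cv2.COLOR_BGR2GRAY).astype(float)[v-r:v+r+1,u-r:u+r+1]
    w=np.clip(np.median(g)-12-g,0,None);Y,X=np.mgrid[-r:r+1,-r:r+1]
    return np.array([u+(w*X).sum()/w.sum(),v+(w*Y).sum()/w.sum()])
a=hole(s,340,198);b=hole(t,264,246)
print(a,b,two(a,b),plane("top",b,.16),plane("scene",a,.16))
# headstock top in top view
g=cv2.cvtColor(t,cv2.COLOR_BGR2GRAY).astype(float)
def edges_y(cols,v0,v1):   # strongest vertical gradient, subpixel
    out=[]
    for u in cols:
        d=np.abs(np.diff(g[v0:v1,u]));k=np.argmax(d);w=d[max(k-1,0):k+2];out.append((u,v0+.5+max(k-1,0)+(w*np.arange(len(w))).sum()/w.sum()))
    return np.array(out)
for nm,cols,v0,v1,z in(("headfar",range(242,278),220,230,.16),("headnear",range(242,278),262,271,.16),("standfar",range(345,412),242,256,.08),("standnear",range(345,412),266,280,.08)):
    e=edges_y(cols,v0,v1);P=np.array([plane("top",q,z) for q in e])
    f=cv2.fitLine(P[:,:2].astype(np.float32),cv2.DIST_HUBER,0,.001,.001).ravel();f=f if f[1]>0 else f*[-1,-1,1,1]
    print(nm,"dir deg from +y toward +x",np.degrees(np.arctan2(f[0],f[1])),f[2:])
print(g[238:252,225:242].astype(int).mean(0)) 
for u in (-.5,0):pass
# handle tops at z=.13
h=cv2.cvtColor(t,cv2.COLOR_BGR2HSV)
for c,(lo,hi,x0,x1) in {"orange":((14,150,90),(30,255,255),398,412),"red":((0,175,60),(4,255,255),372,390),"blue":((95,150,60),(125,255,255),350,362)}.items():
    print(c);print(h[250:268,x0:x1,0][:,::1][2:14]) if 0 else None
    m=cv2.inRange(h[250:268,x0:x1],lo,hi);ys,xs=np.nonzero(m);print(xs.min()+x0,xs.max()+x0,ys.min()+250,ys.max()+250,xs.mean()+x0,ys.mean()+250)
for y in np.linspace(-.23,-.15,0):pass
print("proj check red", [ (proj("top",[.5424,-.1911,z]),proj("scene",[.5424,-.1911,z])) for z in(.08,.13)])
E
```

```text
[339.0612 197.6327] [263.9921 245.4464] (array([0.5644, 0.1413, 0.1552]), np.float64(0.002163086570828665)) [0.5645 0.1414 0.16  ] [0.5662 0.1351 0.16  ]
headfar dir deg from +y toward +x -1.7005779557385374 [0.6241 0.1506]
headnear dir deg from +y toward +x -2.332998794578383 [0.5034 0.1514]
standfar dir deg from +y toward +x -3.902753867001837 [ 0.5739 -0.1654]
standnear dir deg from +y toward +x -1.415096650692727 [ 0.5014 -0.1879]
[133.2143 127.1429 131.2143 140.5    124.7857  96.3571  83.0714  72.
  78.4286  93.7857  89.9286  97.0714 124.7143 140.7143 141.0714 140.7143
 140.7857]
orange
403 407 252 260 405.4193548387097 255.93548387096774
red
378 383 255 261 380.6666666666667 257.72727272727275
blue
354 357 256 262 355.75 258.875
proj check red [(array([379.5718, 259.428 ]), array([274.3825, 288.3485])), (array([382.0274, 256.9041]), array([273.1004, 275.4533]))]
```

>>> arm_command:
  increments:
    - [[-0.23, -0.23, -0.07], [0, 0, 0.18], 1]
    - [[-0.46, -0.46, -0.14], [0, 0, 0.36], 1]
    - [[-0.69, -0.69, -0.21], [0, 0, 0.54], 1]
    - [[-0.9, -0.9, -0.3], [0, 0, 0.7], 1]
    - [[-1, -1, -0.33], [0, 0, 0.79], 1]

```text
t: 0.6
eef_pos: [0.2827, 0.4371, 0.3533]
orientation: [0.437, 0.9, 0.0, 0.0]
contact_force: [0.1, 0.9, -0.7]
grip_width: 0.0919
gripper_force: 0.0
```

>>> arm_command:
  increments:
    - [[-0.23, -0.07, 0], [0, 0, 0.18], 1]
    - [[-0.46, -0.14, 0], [0, 0, 0.36], 1]
    - [[-0.69, -0.21, 0], [0, 0, 0.54], 1]
    - [[-0.9, -0.27, 0], [0, 0, 0.7], 1]
    - [[-1, -0.29, 0], [0, 0, 0.79], 1]

```text
t: 1.1
eef_pos: [0.3408, 0.2933, 0.3521]
orientation: [0.69, 0.724, -0.0, 0.0]
contact_force: [1.0, 0.2, 0.5]
grip_width: 0.092
gripper_force: 0.0
```

>>> arm_command:
  increments:
    - [[-0.33, 0.11, 0], [0, 0, 0], 1]
    - [[-0.66, 0.22, 0], [0, 0, 0], 1]
    - [[-1, 0.33, 0], [0, 0, 0], 1]

```text
t: 1.4
eef_pos: [0.3949, 0.1548, 0.3521]
orientation: [0.687, 0.727, 0.0, -0.0]
contact_force: [0.9, 0.3, -0.8]
grip_width: 0.0921
gripper_force: 0.0
```

```bash
cat >> h.py <<'E'
from scipy.spatial.transform import Rotation as Ro
def go(P,yaw):
    "increments (units) from measured pose to TCP P with tool y at yaw deg, pointing down"
    s=arm.sense();R=Ro.from_quat(s["orientation"]);y=np.radians(yaw);Y=np.array([np.cos(y),np.sin(y),0]);Z=np.array([0,0,-1.])
    G=Ro.from_matrix(np.c_[np.cross(Y,Z),Y,Z]);print("t",s["t"],"tcp",s["eef_pos"],"F",s["contact_force"],"w",s["grip_width"],s["gripper_force"])
    print("shift",R.inv().apply(np.array(P)-s["eef_pos"])/.15,"turn",np.degrees((R.inv()*G).as_rotvec())/45)
E
python3 - <<'E'
from h import *
for z in(.12,):
  a,b,c=plane("top",(405.4,255.9),z),plane("top",(380.7,257.7),z),plane("top",(355.75,258.9),z);print(a,b,c,np.degrees(np.arctan2((c-a)[0],(c-a)[1])))
for c,u in(("o",(260.4,301.4)),("r",(273.25,281.3)),("b",(285.5,264.1))): print(c,plane("scene",u,.107))
go([.5424,-.1911,.30],3)
E
```

```text
[ 0.548  -0.2596  0.12  ] [ 0.5416 -0.1887  0.12  ] [ 0.5369 -0.1173  0.12  ] -4.441178895048606
o [ 0.5482 -0.2629  0.107 ]
r [ 0.5411 -0.1912  0.107 ]
b [ 0.5375 -0.1238  0.107 ]
t 1.4 tcp [0.3949 0.1548 0.3521] F [ 0.9032  0.2961 -0.76  ] w 0.09208938298960483 0.0
shift [-2.3576  0.8533  0.3468] turn [ 0.     -0.0003  0.0044]
```

>>> arm_command:
  increments:
    - [[-0.33, 0.11, 0], [0, 0, 0], 1]
    - [[-0.66, 0.22, 0], [0, 0, -0.01], 1]
    - [[-1, 0.34, 0], [0, 0, -0.02], 1]

```text
t: 1.7
eef_pos: [0.4507, 0.0155, 0.3523]
orientation: [0.681, 0.732, 0.0, -0.0]
contact_force: [1.4, 0.1, 0.3]
grip_width: 0.0914
gripper_force: 0.0
```

>>> arm_command:
  increments:
    - [[-0.33, 0.13, 0], [0, 0, 0], 1]
    - [[-0.66, 0.26, 0], [0, 0, 0], 1]
    - [[-1, 0.4, 0], [0, 0, 0], 1]
    - [[-1.0, 0.4, 0], [0, 0, 0], 1]

```text
t: 2.1
eef_pos: [0.5218, -0.1332, 0.3522]
orientation: [0.684, 0.729, -0.001, 0.001]
contact_force: [0.5, -0.2, -0.2]
grip_width: 0.0918
gripper_force: 0.0
```

```bash
python3 - <<'E'
from h import *
go([.5418,-.1900,.25],4.4)
E
```

```text
t 2.1 tcp [ 0.5218 -0.1332  0.3522] F [ 0.499  -0.2431 -0.1866] w 0.09183081022586156 0.0
shift [-0.384   0.1089  0.6826] turn [ 0.0002  0.0048 -0.0164]
```

>>> arm_command:
  increments:
    - [[-0.3, 0.08, 0], [0, 0, -0.02], 1]
    - [[-0.384, 0.109, 0.2], [0, 0, -0.02], 1]
    - [[-0.384, 0.109, 0.5], [0, 0, -0.02], 1]
    - [[-0.384, 0.109, 0.68], [0, 0, -0.02], 1]
    - [[-0.384, 0.109, 0.68], [0, 0, -0.02], 1]

```text
t: 2.6
eef_pos: [0.5393, -0.1826, 0.2463]
orientation: [0.676, 0.737, -0.002, -0.004]
contact_force: [0.5, -0.7, -0.5]
grip_width: 0.0916
gripper_force: 0.0
```

```bash
python3 - <<'E'
from h import *
s=arm.grab_frame("scene")[:,:,::-1];t=arm.grab_frame("top")[:,:,::-1]
cv2.imwrite("pics/s1.png",s);cv2.imwrite("pics/t1.png",t)
o=np.zeros((400,790,3),np.uint8);o[:400,:390]=cv2.resize(s[240:340,230:327],(390,400));o[:400,400:]=cv2.resize(t[215:315,332:430],(390,400))
cv2.imwrite("pics/c2.png",o);go([.5418,-.1900,.174],4.4)
E
```

```text
t 2.7 tcp [ 0.5416 -0.1838  0.2506] F [0.0881 0.0105 1.2384] w 0.09193163812004894 0.0
shift [-0.0411 -0.0019  0.5103] turn [-0.0006 -0.0002  0.0128]
```

View pics/c2.png

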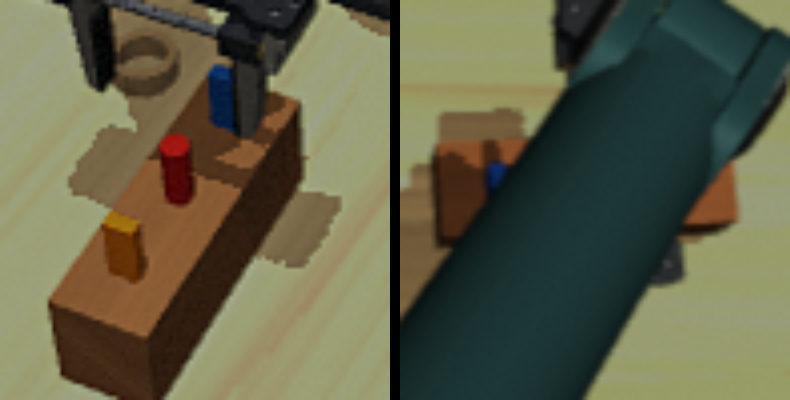

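```bash
python3 - <<'E'
from h import *
c=np.array([.5416,-.1838,.162]);y=np.array([np.cos(np.radians(4.4)),np.sin(np.radians(4.4)),0])
for k in(-.055,0,.055):
    q=proj("scene",c+k*y);print(k,q,(q-[230,240])/[.2487,.25])
for z in (.13,.08):
    q=proj("scene",[.5415,-.190,z]);print(q,(q-[230,240])/[.2487,.25])
E
```

```text
-0.055 [254.3794 258.5848] [98.0272 74.3393]
0 [273.5156 264.8603] [174.9723  99.4411]
0.055 [293.1641 271.3037] [253.9773 125.2149]
[273.0297 275.0481] [173.0183 140.1922]
[274.3127 287.9438] [178.1772 191.7751]
```

The scene crop shows the fingers straddling the red pin in line with the prediction (pin top at crop (176,143), predicted (173,140)). Descending to grasp it.

>>> arm_command:
  increments:
    - [[-0.041, 0, 0.1], [0, 0, 0.01], 1]
    - [[-0.041, 0, 0.3], [0, 0, 0.01], 1]
    - [[-0.041, 0, 0.51], [0, 0, 0.01], 1]
    - [[-0.041, 0, 0.51], [0, 0, 0.01], 1]
    - [[-0.041, 0, 0.51], [0, 0, 0.01], 1]

```text
t: 3.2
eef_pos: [0.5424, -0.1909, 0.1745]
orientation: [0.679, 0.734, 0.0, 0.0]
contact_force: [-0.6, 0.4, -0.0]
grip_width: 0.0921
gripper_force: 0.0
```

>>> arm_command:
  increments:
    - [[0, 0, 0], [0, 0, 0], -1]
    - [[0, 0, 0], [0, 0, 0], -1]
    - [[0, 0, 0], [0, 0, 0], -1]
    - [[0, 0, 0], [0, 0, 0], -1]
    - [[0, 0, 0], [0, 0, 0], -1]
  force: 20

```text
t: 3.7
eef_pos: [0.5422, -0.1903, 0.174]
orientation: [0.679, 0.734, 0.0, 0.0]
contact_force: [0.3, 0.1, 0.1]
grip_width: 0.054
gripper_force: 0.0
```

>>> arm_command:
  increments:
    - [[0, 0, 0], [0, 0, 0], -1]
    - [[0, 0, 0], [0, 0, 0], -1]
    - [[0, 0, 0], [0, 0, 0], -1]
    - [[0, 0, 0], [0, 0, 0], -1]
    - [[0, 0, 0], [0, 0, 0], -1]

```text
t: 4.2
eef_pos: [0.542, -0.1904, 0.1736]
orientation: [0.679, 0.734, -0.0, -0.0]
contact_force: [0.4, 0.6, 0.3]
grip_width: 0.0193
gripper_force: 20.0
```

```bash
python3 - <<'E'
from h import *
go([.5418,-.1900,.174],4.4)
E
```

```text
t 4.2 tcp [ 0.542  -0.1904  0.1736] F [0.4281 0.5948 0.3464] w 0.019336388732561927 19.99996393918991
shift [ 0.0026 -0.001  -0.0025] turn [-0.0001 -0.      0.0022]
```

>>> arm_command:
  increments:
    - [[0, 0, -0.1], [0, 0, 0], -1]
    - [[0, 0, -0.3], [0, 0, 0], -1]
    - [[0, 0, -0.6], [0, 0, 0], -1]
    - [[0, 0, -0.9], [0, 0, 0], -1]
    - [[0, 0, -1], [0, 0, 0], -1]

```text
t: 4.7
eef_pos: [0.5432, -0.1917, 0.3291]
orientation: [0.679, 0.734, 0.002, 0.003]
contact_force: [0.2, -0.4, -1.7]
grip_width: 0.0196
gripper_force: 20.0
```

>>> arm_command:
  increments:
    - [[0.0, 0, -0.2], [0, 0, 0], -1]
    - [[0.2, 0.03, -0.25], [0, 0, 0.02], -1]
    - [[0.45, 0.06, -0.25], [0, 0, 0.05], -1]
    - [[0.7, 0.1, -0.25], [0, 0, 0.05], -1]
    - [[1, 0.15, -0.25], [0, 0, 0.05], -1]

```text
t: 5.2
eef_pos: [0.5521, -0.0388, 0.3616]
orientation: [0.694, 0.72, 0.0, 0.0]
contact_force: [0.9, -0.5, -0.5]
grip_width: 0.0194
gripper_force: 20.0
```

>>> arm_command:
  increments:
    - [[0.25, 0.03, 0], [0, 0, 0], -1]
    - [[0.5, 0.06, 0], [0, 0, 0], -1]
    - [[0.75, 0.1, 0], [0, 0, 0], -1]
    - [[1, 0.14, 0], [0, 0, 0], -1]
    - [[1, 0.14, 0], [0, 0, 0], -1]

```text
t: 5.7
eef_pos: [0.5673, 0.1183, 0.3605]
orientation: [0.69, 0.724, 0.0, -0.001]
contact_force: [0.6, -0.1, -0.5]
grip_width: 0.0195
gripper_force: 20.0
```

```bash
python3 - <<'E'
from h import *
go([.565,.139,.33],2)
E
```

```text
t 5.7 tcp [0.5673 0.1183 0.3605] F [ 0.574  -0.0902 -0.5145] w 0.019515531862880357 20.00045210123062
shift [ 0.1382 -0.0082  0.2037] turn [-0.0016 -0.0021  0.0173]
```

>>> arm_command:
  increments:
    - [[0.1, -0.008, 0.1], [0, 0, 0.017], -1]
    - [[0.138, -0.008, 0.3], [0, 0, 0.017], -1]
    - [[0.138, -0.008, 0.39], [0, 0, 0.017], -1]
    - [[0.138, -0.008, 0.39], [0, 0, 0.017], -1]
    - [[0.138, -0.008, 0.39], [0, 0, 0.017], -1]

```text
t: 6.2
eef_pos: [0.566, 0.1312, 0.3029]
orientation: [0.699, 0.715, -0.0, 0.0]
contact_force: [0.1, -0.2, 0.1]
grip_width: 0.0197
gripper_force: 20.0
```

```bash
python3 - <<'E'
from h import *
s=arm.grab_frame("scene")[:,:,::-1];t=arm.grab_frame("top")[:,:,::-1]
cv2.imwrite("pics/s2.png",s);cv2.imwrite("pics/t2.png",t)
o=np.zeros((560,800,3),np.uint8);o[:560,:400]=cv2.resize(s[150:220,315:365],(400,560),interpolation=cv2.INTER_CUBIC);o[:300,410:800]=cv2.resize(t[205:280,210:308],(390,300))
cv2.imwrite("pics/c3.png",o);go([.565,.139,.33],2)
e=arm.sense()["eef_pos"]
for d in(.13,.094,.044):
    q=proj("scene",e-[0,0,d]);print("pin tip/under/top",q,(q-[315,150])*8)
for X in([.565,.139,.16],[.5645,.1414,.16]): q=proj("scene",X);print(q,(q-[315,150])*8)
E
```

```text
t 6.3 tcp [0.5664 0.1315 0.3038] F [0.7218 0.2871 0.2605] w 0.019688219598352496 19.999917447566986
shift [ 0.0503 -0.008  -0.1745] turn [ 0.0024 -0.0005 -0.0134]
pin tip/under/top [338.6622 194.6141] [189.2976 356.9129]
pin tip/under/top [338.9288 184.6379] [191.4305 277.1031]
pin tip/under/top [339.3146 170.2022] [194.5168 161.618 ]
[339.2815 196.7646] [194.2519 374.1167]
[339.4973 196.2545] [195.9782 370.0357]
```

View pics/c3.png

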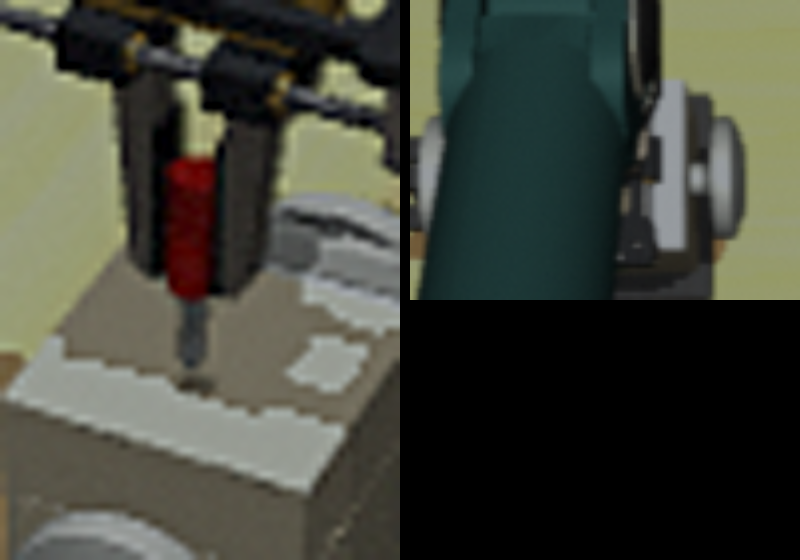

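The crop shows the shank tip at crop (190,366) and the hole at (197,382), so I need about 8 mm more along y. Correcting and descending slowly with force checks.

>>> arm_command:
  increments:
    - [[0.055, -0.005, 0], [0, 0, -0.013], -1]
    - [[0.055, -0.005, 0], [0, 0, -0.013], -1]
    - [[0.055, -0.005, 0.05], [0, 0, -0.013], -1]
    - [[0.055, -0.005, 0.09], [0, 0, -0.013], -1]
    - [[0.055, -0.005, 0.11], [0, 0, -0.013], -1]

```text
t: 6.8
eef_pos: [0.5644, 0.1404, 0.2852]
orientation: [0.694, 0.72, -0.001, -0.0]
contact_force: [-0.1, -0.0, -0.7]
grip_width: 0.0196
gripper_force: 20.0
```

>>> arm_command:
  increments:
    - [[0, 0, 0.015], [0, 0, 0], -1]
    - [[0, 0, 0.03], [0, 0, 0], -1]
    - [[0, 0, 0.045], [0, 0, 0], -1]
    - [[0, 0, 0.06], [0, 0, 0], -1]

```text
t: 7.2
eef_pos: [0.5648, 0.1403, 0.2771]
orientation: [0.694, 0.72, -0.0, 0.0]
contact_force: [-0.6, -1.8, -0.8]
grip_width: 0.0199
gripper_force: 20.0
```

>>> arm_command:
  increments:
    - [[-0.005, -0.003, 0.02], [0, 0, 0], -1]
    - [[-0.005, -0.003, 0.04], [0, 0, 0], -1]
    - [[-0.005, -0.003, 0.06], [0, 0, 0], -1]
    - [[-0.005, -0.003, 0.08], [0, 0, 0], -1]

```text
t: 7.6
eef_pos: [0.5644, 0.1399, 0.2649]
orientation: [0.694, 0.72, 0.0, -0.0]
contact_force: [-0.3, 0.2, -1.2]
grip_width: 0.0193
gripper_force: 20.0
```

Clean entry. Continuing to the seat at TCP z≈0.2536.

>>> arm_command:
  increments:
    - [[0, 0, 0.02], [0, 0, 0], -1]
    - [[0, 0, 0.04], [0, 0, 0], -1]
    - [[0, 0, 0.055], [0, 0, 0], -1]
    - [[0, 0, 0.065], [0, 0, 0], -1]
    - [[0, 0, 0.072], [0, 0, 0], -1]

```text
t: 8.1
eef_pos: [0.5644, 0.1398, 0.2543]
orientation: [0.694, 0.72, -0.0, 0.0]
contact_force: [-1.5, -0.2, -0.9]
grip_width: 0.0197
gripper_force: 20.0
```

>>> arm_command:
  increments:
    - [[0, 0, 0.004], [0, 0, 0], -1]
    - [[0, 0, 0.009], [0, 0, 0], -1]
    - [[0, 0, 0.009], [0, 0, 0], -1]

```text
t: 8.4
eef_pos: [0.5644, 0.1397, 0.2536]
orientation: [0.694, 0.72, 0.0, -0.0]
contact_force: [-1.3, -0.7, 4.8]
grip_width: 0.0193
gripper_force: 20.0
```

>>> arm_command:
  increments:
    - [[0, 0, 0.004], [0, 0, 0], -1]
    - [[0, 0, 0.004], [0, 0, 0], 0.2]
    - [[0, 0, 0], [0, 0, 0], 0.2]
    - [[0, 0, 0], [0, 0, 0], 0.2]
    - [[0, 0, 0], [0, 0, 0], 0.2]

```text
t: 8.9
eef_pos: [0.5644, 0.1398, 0.2529]
orientation: [0.694, 0.72, -0.0, 0.0]
contact_force: [0.3, -0.7, 0.1]
grip_width: 0.05
gripper_force: 0.0
```

>>> arm_command:
  increments:
    - [[0, 0, -0.1], [0, 0, 0], 0.2]
    - [[0, 0, -0.3], [0, 0, 0], 0.2]
    - [[0, 0, -0.6], [0, 0, 0], 0.2]
    - [[0, 0, -0.9], [0, 0, 0], 0.2]
    - [[0, 0, -1], [0, 0, 0], 0.2]

```text
t: 9.4
eef_pos: [0.5659, 0.1393, 0.4089]
orientation: [0.694, 0.72, 0.004, 0.002]
contact_force: [0.5, 0.0, 0.0]
grip_width: 0.0549
gripper_force: 0.0
```

>>> arm_command:
  increments:
    - [[-0.2, -0.02, 0], [0, 0, -0.02], 0.2]
    - [[-0.5, -0.04, 0], [0, 0, -0.05], 0.2]
    - [[-0.8, -0.06, 0], [0, 0, -0.05], 0.2]
    - [[-1, -0.07, 0], [0, 0, -0.05], 0.2]
    - [[-1, -0.07, 0], [0, 0, -0.05], 0.2]

```text
t: 9.9
eef_pos: [0.5586, -0.0162, 0.404]
orientation: [0.683, 0.73, -0.0, 0.001]
contact_force: [-0.1, -0.2, 0.5]
grip_width: 0.055
gripper_force: 0.0
```

>>> arm_command:
  increments:
    - [[-0.3, -0.02, 0], [0, 0, 0], 0.2]
    - [[-0.6, -0.04, 0], [0, 0, 0], 0.2]
    - [[-0.9, -0.06, 0], [0, 0, 0], 0.2]
    - [[-1, -0.07, 0], [0, 0, 0], 0.2]
    - [[-1, -0.07, 0], [0, 0, 0], 0.2]

```text
t: 10.4
eef_pos: [0.5596, -0.1631, 0.4033]
orientation: [0.682, 0.732, -0.0, 0.0]
contact_force: [-0.2, 0.1, 0.4]
grip_width: 0.0552
gripper_force: 0.0
```

```bash
python3 - <<'E'
from h import *
t=arm.grab_frame("top")[:,:,::-1];s=arm.grab_frame("scene")[:,:,::-1]
cv2.imwrite("pics/t3.png",t);cv2.imwrite("pics/s3.png",s)
o=np.zeros((560,800,3),np.uint8)
o[:560,:400]=cv2.resize(s[150:227,310:365],(400,560),interpolation=cv2.INTER_CUBIC);o[:300,410:800]=cv2.resize(t[215:275,205:283],(390,300),interpolation=cv2.INTER_CUBIC)
cv2.imwrite("pics/c4.png",o)
a=np.radians(4.4);print([.5415-.07*-np.sin(a),-.190-.07*np.cos(a)])
go([.5474,-.2605,.25],4.4)
E
```

```text
[np.float64(0.5468703319688772), np.float64(-0.2597936926558844)]
t 10.5 tcp [ 0.5605 -0.1594  0.4028] F [-0.7535  1.2026  0.0755] w 0.05510362571793678 0.0
shift [-0.6667 -0.1382  1.0183] turn [-0.0004 -0.0013 -0.0001]
```

View pics/c4.png

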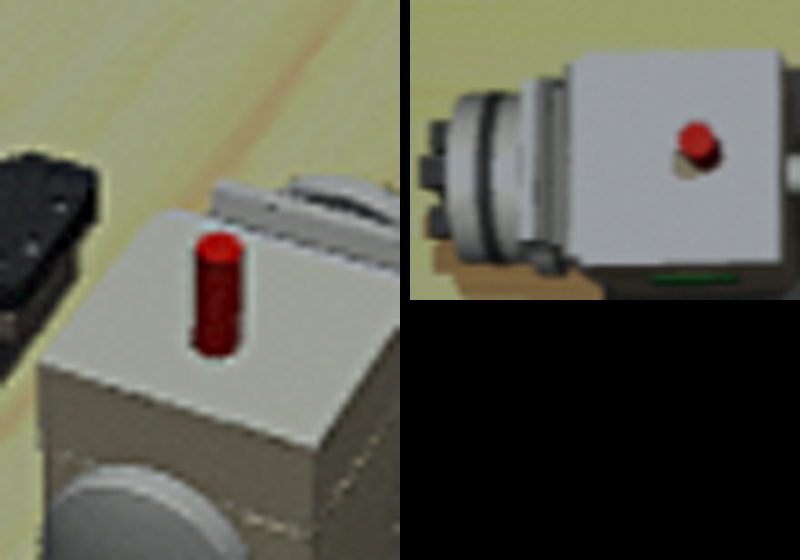

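The pin is home: its red grip sits flush on the headstock top at crop (217,345), and the gap strips are visible at (540,170). Now the orange blade.

>>> arm_command:
  increments:
    - [[-0.2, -0.04, 0], [0, 0, 0], 0.2]
    - [[-0.5, -0.1, 0], [0, 0, 0], 0.2]
    - [[-0.665, -0.137, 0.2], [0, 0, 0], 0.2]
    - [[-0.665, -0.137, 0.5], [0, 0, 0], 0.2]
    - [[-0.665, -0.137, 0.8], [0, 0, 0], 0.2]

```text
t: 11.0
eef_pos: [0.5482, -0.2602, 0.2821]
orientation: [0.679, 0.734, 0.001, 0.0]
contact_force: [0.1, 1.1, -1.5]
grip_width: 0.0549
gripper_force: 0.0
```

>>> arm_command:
  increments:
    - [[0, 0, 0.15], [0, 0, 0], 0.2]
    - [[0, 0, 0.2], [0, 0, 0], 0.2]
    - [[0, 0, 0.2], [0, 0, 0], 0.2]

```text
t: 11.3
eef_pos: [0.5478, -0.26, 0.2524]
orientation: [0.679, 0.734, -0.0, -0.001]
contact_force: [0.6, -0.4, 0.6]
grip_width: 0.0548
gripper_force: 0.0
```

```bash
python3 - <<'E'
from h import *
s=arm.grab_frame("scene")[:,:,::-1];cv2.imwrite("pics/s4.png",s)
o=np.zeros((480,800,3),np.uint8);o[:,:400]=cv2.resize(s[250:345,225:305],(400,480),interpolation=cv2.INTER_CUBIC)
cv2.imwrite("pics/c5.png",o)
go([.5475,-.2605,.1738],4.4)
e=arm.sense()["eef_pos"];y=np.array([np.cos(.077),np.sin(.077),0])
for k in(-.037,0,.037):print((proj("scene",e-[0,0,.088]+k*y)-[225,250])*[5,480/95])
print("handle top",(proj("scene",[.5475,-.2605,.13])-[225,250])*[5,480/95],"base",(proj("scene",[.5475,-.2605,.08])-[225,250])*[5,480/95])
for v in(80,265):print(plane("top",(231,215+v/5),.16))
E
```

```text
t 11.35 tcp [ 0.5482 -0.2608  0.2537] F [-0.7387 -0.2025  0.1755] w 0.05525326093582674 0.0
shift [ 0.0023 -0.0046  0.5328] turn [0.001  0.     0.0009]
[102.2343 154.668 ]
[169.0099 177.9525]
[237.0352 201.6727]
handle top [174.4905 225.6148] base [182.8837 290.5112]
[0.6039 0.2349 0.16  ]
[0.5    0.2296 0.16  ]
```

View pics/c5.png

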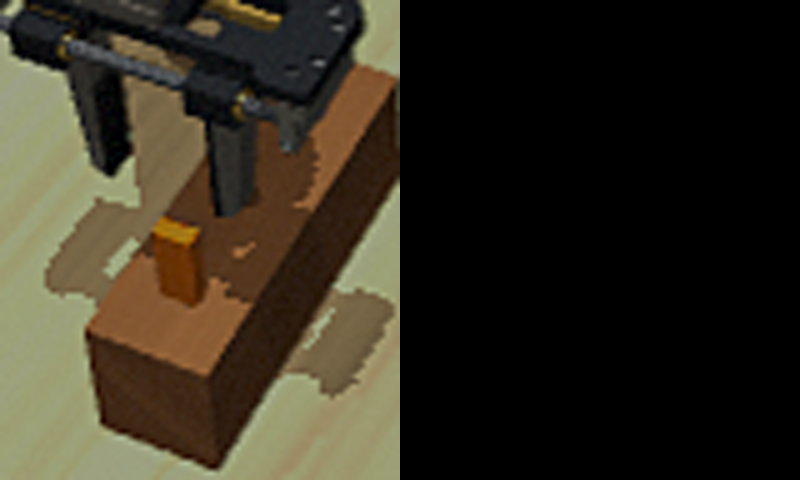

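The crop shows the orange handle top at (176,232), with the fingers straddling it and the offset matching the known camera bias. Descending and gripping.

>>> arm_command:
  increments:
    - [[0, -0.003, 0.15], [0, 0, 0], 0.2]
    - [[0, -0.003, 0.35], [0, 0, 0], 0.2]
    - [[0, -0.003, 0.53], [0, 0, 0], 0.2]
    - [[0, -0.003, 0.53], [0, 0, 0], 0.2]
    - [[0, -0.003, 0.53], [0, 0, 0], 0.2]

```text
t: 11.85
eef_pos: [0.5477, -0.2621, 0.1752]
orientation: [0.68, 0.733, 0.0, 0.001]
contact_force: [-0.4, 0.6, 0.8]
grip_width: 0.055
gripper_force: 0.0
```

>>> arm_command:
  increments:
    - [[0, 0, 0], [0, 0, 0], -1]
    - [[0, 0, 0], [0, 0, 0], -1]
    - [[0, 0, 0], [0, 0, 0], -1]
    - [[0, 0, 0], [0, 0, 0], -1]
    - [[0, 0, 0], [0, 0, 0], -1]
  force: 40

```text
t: 12.35
eef_pos: [0.5469, -0.262, 0.174]
orientation: [0.68, 0.733, 0.0, 0.0]
contact_force: [-1.4, 1.0, 2.9]
grip_width: 0.022
gripper_force: 40.0
```

>>> arm_command:
  increments:
    - [[0, 0, 0], [0, 0, 0], -1]
    - [[0, 0, 0], [0, 0, 0], -1]

```text
t: 12.55
eef_pos: [0.5469, -0.262, 0.174]
orientation: [0.68, 0.733, 0.0, 0.0]
contact_force: [-1.0, 0.6, 5.1]
grip_width: 0.022
gripper_force: 40.0
```

>>> arm_command:
  increments:
    - [[0, 0, -0.1], [0, 0, 0], -1]
    - [[0, 0, -0.3], [0, 0, 0], -1]
    - [[0, 0, -0.6], [0, 0, 0], -1]
    - [[0, 0, -0.9], [0, 0, 0], -1]
    - [[0, 0, -1], [0, 0, 0], -1]

```text
t: 13.05
eef_pos: [0.5476, -0.2634, 0.3287]
orientation: [0.68, 0.733, 0.001, 0.003]
contact_force: [0.2, -1.0, -1.4]
grip_width: 0.0216
gripper_force: 40.0
```

>>> arm_command:
  increments:
    - [[0, 0, -0.3], [0, 0, 0], -1]
    - [[0.1, 0.01, -0.6], [0, 0, 0.02], -1]
    - [[0.4, 0.04, -0.72], [0, 0, 0.05], -1]
    - [[0.7, 0.08, -0.72], [0, 0, 0.053], -1]
    - [[1, 0.11, -0.72], [0, 0, 0.053], -1]

```text
t: 13.55
eef_pos: [0.5515, -0.1098, 0.432]
orientation: [0.695, 0.719, 0.0, 0.0]
contact_force: [0.2, 0.7, -0.4]
grip_width: 0.0218
gripper_force: 40.0
```

>>> arm_command:
  increments:
    - [[0.3, 0.02, 0], [0, 0, 0], -1]
    - [[0.6, 0.04, 0], [0, 0, 0], -1]
    - [[0.9, 0.06, 0], [0, 0, 0], -1]
    - [[1, 0.07, 0], [0, 0, 0], -1]

```text
t: 13.95
eef_pos: [0.5567, 0.0449, 0.4308]
orientation: [0.692, 0.722, -0.0, -0.001]
contact_force: [-0.4, -0.6, -1.9]
grip_width: 0.0216
gripper_force: 40.0
```

>>> arm_command:
  increments:
    - [[0.3, 0.02, 0], [0, 0, 0], -1]
    - [[0.6, 0.04, 0], [0, 0, 0], -1]
    - [[0.9, 0.06, 0], [0, 0, 0], -1]
    - [[1, 0.07, 0], [0, 0, 0], -1]
    - [[1, 0.07, 0], [0, 0, 0], -1]

```text
t: 14.45
eef_pos: [0.5623, 0.1917, 0.4306]
orientation: [0.694, 0.72, -0.001, -0.0]
contact_force: [0.3, -0.5, -0.9]
grip_width: 0.0216
gripper_force: 40.0
```

```bash
python3 - <<'E'
from h import *
go([.5615,.2242,.36],2)
E
```

```text
t 14.45 tcp [0.5623 0.1917 0.4306] F [ 0.3179 -0.4502 -0.9008] w 0.02157640885983245 39.99984562397003
shift [0.2175 0.0038 0.4705] turn [-0.0017  0.0015  0.0038]
```

>>> arm_command:
  increments:
    - [[0.15, 0.002, 0], [0, 0, 0.003], -1]
    - [[0.217, 0.004, 0.1], [0, 0, 0.003], -1]
    - [[0.217, 0.004, 0.35], [0, 0, 0.003], -1]
    - [[0.217, 0.004, 0.58], [0, 0, 0.003], -1]
    - [[0.217, 0.004, 0.58], [0, 0, 0.003], -1]

```text
t: 14.95
eef_pos: [0.5599, 0.2195, 0.3393]
orientation: [0.697, 0.717, -0.005, -0.001]
contact_force: [-0.8, 0.7, -1.5]
grip_width: 0.0218
gripper_force: 40.0
```

```bash
python3 - <<'E'
from h import *
s=arm.grab_frame("scene")[:,:,::-1];cv2.imwrite("pics/s5.png",s)
t=arm.grab_frame("top")[:,:,::-1];cv2.imwrite("pics/t5.png",t)
x0,y0,k=320,125,8
o=np.zeros((560,800,3),np.uint8);o[:,:480]=cv2.resize(s[y0:y0+70,x0:x0+60],(480,560),interpolation=cv2.INTER_CUBIC)
o[:300,490:800]=cv2.resize(t[210:285,200:277],(310,300))
cv2.imwrite("pics/c6.png",o)
go([.5615,.2242,.36],2)
e=arm.sense()["eef_pos"]
for d in(.164,.128,.094,.044):print(d,(proj("scene",e-[0,0,d])-[x0,y0])*k)
# expected gap point and ends
h=np.array([.5644,.1397,.16]);Y=np.array([-.035,.999,0]);X=np.array([.999,.035,0])
for a in(-.045,0,.045):print("gap",a,[((proj("scene",h+(.0845+b)*Y+a*X)-[x0,y0])*k).round(1) for b in(-.0025,0,.0175)])
print("pin base",(proj("scene",h)-[x0,y0])*k)
E
```

```text
t 15.05 tcp [0.5625 0.2204 0.3445] F [ 0.6618 -0.1321 -0.5285] w 0.02133814420473688 39.99972760677338
shift [ 0.0256 -0.0058 -0.1033] turn [-0.0008  0.0016 -0.0071]
0.164 [247.2108 407.4894]
0.128 [250.8824 328.0577]
0.094 [254.463  250.5953]
0.044 [259.9393 132.1213]
gap -0.045 [array([135.7, 417.9]), array([138.5, 414.4]), array([157.6, 389.6])]
gap 0 [array([244.4, 449.1]), array([247. , 445.5]), array([265.5, 420.3])]
gap 0.045 [array([355.2, 480.9]), array([357.8, 477.2]), array([375.6, 451.5])]
pin base [153.6365 572.5588]
```

View pics/c6.png

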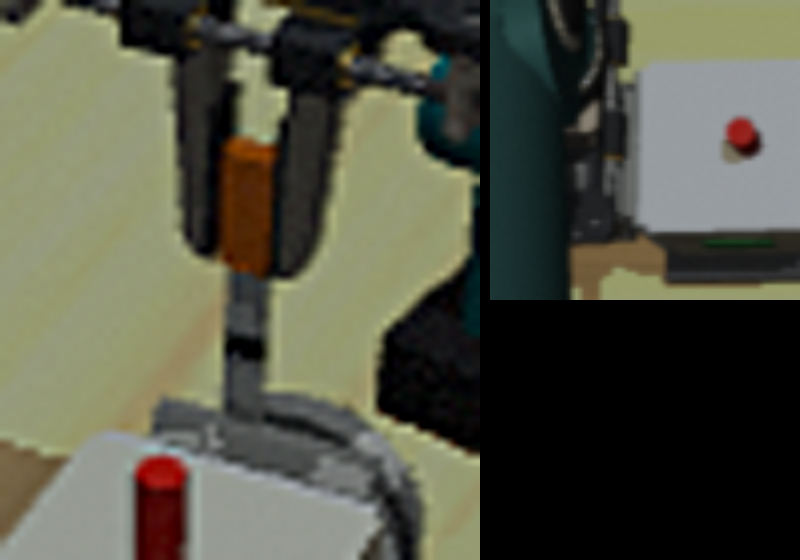

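The crop shows the blade hanging vertically over the gap (nose ≈(246,418), band at (245,346)), consistent with the prediction once arm settling is allowed for. Now lowering into the funnel, biased slightly to the chuck side.

>>> arm_command:
  increments:
    - [[0.031, -0.006, 0], [0, 0, -0.007], -1]
    - [[0.031, -0.006, 0.05], [0, 0, -0.007], -1]
    - [[0.031, -0.006, 0.1], [0, 0, -0.007], -1]
    - [[0.031, -0.006, 0.14], [0, 0, -0.007], -1]
    - [[0.031, -0.006, 0.16], [0, 0, -0.007], -1]

```text
t: 15.55
eef_pos: [0.5609, 0.2265, 0.3198]
orientation: [0.694, 0.72, -0.0, -0.0]
contact_force: [-0.4, 0.2, -1.1]
grip_width: 0.0219
gripper_force: 40.0
```

>>> arm_command:
  increments:
    - [[0, 0, 0.015], [0, 0, 0], -1]
    - [[0, 0, 0.03], [0, 0, 0], -1]
    - [[0, 0, 0.045], [0, 0, 0], -1]
    - [[0, 0, 0.045], [0, 0, 0], -1]

```text
t: 15.95
eef_pos: [0.5612, 0.2263, 0.3136]
orientation: [0.694, 0.72, -0.0, 0.0]
contact_force: [-0.4, -0.6, -0.5]
grip_width: 0.0217
gripper_force: 40.0
```

>>> arm_command:
  increments:
    - [[0, 0, 0.015], [0, 0, 0], -1]
    - [[0, 0, 0.03], [0, 0, 0], -1]
    - [[0, 0, 0.03], [0, 0, 0], -1]

```text
t: 16.25
eef_pos: [0.5613, 0.226, 0.3091]
orientation: [0.694, 0.72, -0.0, 0.0]
contact_force: [0.6, -2.0, -1.9]
grip_width: 0.0217
gripper_force: 40.0
```

>>> arm_command:
  increments:
    - [[-0.006, 0, 0], [0, 0, 0], -1]
    - [[-0.012, 0, 0], [0, 0, 0], -1]
    - [[-0.012, 0, 0], [0, 0, 0], -1]

```text
t: 16.55
eef_pos: [0.5611, 0.2251, 0.3094]
orientation: [0.694, 0.72, 0.0, -0.0]
contact_force: [0.2, 0.8, -1.4]
grip_width: 0.0217
gripper_force: 40.0
```

>>> arm_command:
  increments:
    - [[-0.006, 0, 0], [0, 0, 0], -1]
    - [[-0.01, 0, 0], [0, 0, 0], -1]
    - [[-0.01, 0, 0], [0, 0, 0], -1]

```text
t: 16.85
eef_pos: [0.5613, 0.2233, 0.3093]
orientation: [0.694, 0.72, 0.0, -0.0]
contact_force: [0.7, 0.5, -0.5]
grip_width: 0.0217
gripper_force: 40.0
```

>>> arm_command:
  increments:
    - [[-0.005, 0, 0], [0, 0, 0], -1]
    - [[-0.005, 0, 0], [0, 0, 0], -1]

```text
t: 17.05
eef_pos: [0.5613, 0.2225, 0.3093]
orientation: [0.694, 0.72, -0.0, 0.0]
contact_force: [0.3, -0.5, -0.7]
grip_width: 0.022
gripper_force: 40.0
```

>>> arm_command:
  increments:
    - [[-0.005, 0, 0], [0, 0, 0], -1]
    - [[-0.005, 0, 0], [0, 0, 0], -1]

```text
t: 17.25
eef_pos: [0.5614, 0.2217, 0.3093]
orientation: [0.694, 0.72, 0.0, 0.0]
contact_force: [0.3, -0.2, 0.1]
grip_width: 0.0214
gripper_force: 40.0
```

>>> arm_command:
  increments:
    - [[-0.005, 0, 0], [0, 0, 0], -1]
    - [[-0.005, 0, 0], [0, 0, 0], -1]

```text
t: 17.45
eef_pos: [0.5614, 0.2209, 0.3093]
orientation: [0.694, 0.72, -0.0, 0.0]
contact_force: [-1.0, 0.4, -0.7]
grip_width: 0.0216
gripper_force: 40.0
```

>>> arm_command:
  increments:
    - [[-0.005, 0, 0], [0, 0, 0], -1]
    - [[-0.005, 0, 0], [0, 0, 0], -1]

```text
t: 17.65
eef_pos: [0.5614, 0.2203, 0.3093]
orientation: [0.694, 0.72, 0.0, -0.0]
contact_force: [0.3, 0.5, -1.6]
grip_width: 0.0217
gripper_force: 40.0
```

>>> arm_command:
  increments:
    - [[-0.005, 0, 0], [0, 0, 0], -1]
    - [[-0.005, 0, 0], [0, 0, 0], -1]
    - [[-0.005, 0, 0], [0, 0, 0], -1]

```text
t: 17.95
eef_pos: [0.5614, 0.22, 0.3093]
orientation: [0.694, 0.72, 0.0, -0.0]
contact_force: [0.4, 1.8, -1.2]
grip_width: 0.0215
gripper_force: 40.0
```

>>> arm_command:
  increments:
    - [[-0.005, 0, 0], [0, 0, 0], -1]
    - [[-0.005, 0, 0], [0, 0, 0], -1]
    - [[-0.005, 0, 0], [0, 0, 0], -1]

```text
t: 18.25
eef_pos: [0.5614, 0.2196, 0.3093]
orientation: [0.694, 0.72, 0.001, -0.0]
contact_force: [0.8, 3.9, -1.8]
grip_width: 0.0219
gripper_force: 40.0
```

Contact with the fixed plate's face is at y≈0.220. Backing off slightly, then descending.

>>> arm_command:
  increments:
    - [[0.009, 0, 0], [0, 0, 0], -1]
    - [[0.009, 0, 0.015], [0, 0, 0], -1]
    - [[0.009, 0, 0.03], [0, 0, 0], -1]
    - [[0.009, 0, 0.045], [0, 0, 0], -1]
    - [[0.009, 0, 0.045], [0, 0, 0], -1]

```text
t: 18.75
eef_pos: [0.5615, 0.2205, 0.3024]
orientation: [0.694, 0.72, 0.0, -0.0]
contact_force: [0.9, 4.1, -1.5]
grip_width: 0.0217
gripper_force: 40.0
```

>>> arm_command:
  increments:
    - [[0, 0, 0.01], [0, 0, 0], -1]
    - [[0, 0, 0.02], [0, 0, 0], -1]
    - [[0, 0, 0.02], [0, 0, 0], -1]

```text
t: 19.05
eef_pos: [0.5613, 0.2205, 0.2994]
orientation: [0.694, 0.72, 0.0, -0.0]
contact_force: [0.1, 4.8, 0.2]
grip_width: 0.0219
gripper_force: 40.0
```

>>> arm_command:
  increments:
    - [[0.004, 0, 0], [0, 0, 0], -1]
    - [[0.004, 0, 0.01], [0, 0, 0], -1]
    - [[0.004, 0, 0.02], [0, 0, 0], -1]
    - [[0.004, 0, 0.02], [0, 0, 0], -1]

```text
t: 19.45
eef_pos: [0.5617, 0.2206, 0.2978]
orientation: [0.694, 0.72, 0.0, -0.0]
contact_force: [-1.5, 3.9, 8.6]
grip_width: 0.0215
gripper_force: 40.0
```

>>> arm_command:
  increments:
    - [[0, 0, 0.01], [0, 0, 0], -1]
    - [[0, 0, 0.02], [0, 0, 0], -1]
    - [[0, 0, 0.02], [0, 0, 0], -1]

```text
t: 19.75
eef_pos: [0.5622, 0.2206, 0.2948]
orientation: [0.694, 0.72, 0.001, 0.001]
contact_force: [-0.0, 3.8, 5.2]
grip_width: 0.0217
gripper_force: 40.0
```

>>> arm_command:
  increments:
    - [[0, 0, 0.01], [0, 0, 0], -1]
    - [[0, 0, 0.02], [0, 0, 0], -1]
    - [[0, 0, 0.03], [0, 0, 0], -1]
    - [[0, 0, 0.03], [0, 0, 0], -1]

```text
t: 20.15
eef_pos: [0.5623, 0.2207, 0.2903]
orientation: [0.694, 0.72, 0.001, 0.001]
contact_force: [-0.1, 4.0, 6.1]
grip_width: 0.0219
gripper_force: 40.0
```

```bash
python3 - <<'E'
from h import *
s=arm.grab_frame("scene")[:,:,::-1];cv2.imwrite("pics/s6.png",s)
x0,y0=325,140
cv2.imwrite("pics/c7.png",cv2.resize(s[y0:y0+55,x0:x0+65],(780,594),interpolation=cv2.INTER_CUBIC) if 0 else cv2.resize(s[y0:y0+55,x0:x0+65],(709,600),interpolation=cv2.INTER_CUBIC))
go([.5615,.2206,.288],2)
e=arm.sense()["eef_pos"];k=[709/65,600/55]
for d in(.133,.128,.123,.094,.044):print(d,(proj("scene",e-[0,0,d])-[x0,y0])*k)
E
```

```text
t 20.2 tcp [0.5623 0.2207 0.2903] F [-0.8059  3.3218  6.1799] w 0.021760072150730097 40.001497864723206
shift [-0.0004 -0.0055  0.0153] turn [ 0.0033 -0.001   0.0024]
0.133 [279.382  459.2228]
0.128 [280.0533 444.6961]
0.123 [280.7276 430.1044]
0.094 [284.6989 344.1665]
0.044 [291.7973 190.5626]
```

View pics/c7.png

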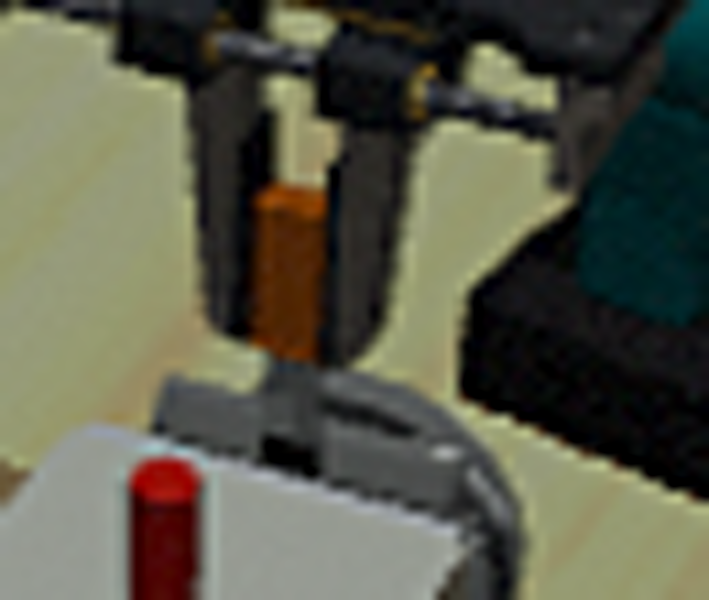

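The crop shows the blade in the gap, upright, with its band at (290,455) slightly above plate-top level. About 2 mm more to go.

>>> arm_command:
  increments:
    - [[0, 0, 0.005], [0, 0, 0], -1]
    - [[0, 0, 0.01], [0, 0, 0], -1]
    - [[0, 0, 0.016], [0, 0, 0], -1]
    - [[0, 0, 0.016], [0, 0, 0], -1]
    - [[0, 0, 0.016], [0, 0, 0], -1]

```text
t: 20.7
eef_pos: [0.5624, 0.2206, 0.2881]
orientation: [0.694, 0.72, 0.001, 0.001]
contact_force: [0.2, 3.6, 7.8]
grip_width: 0.0216
gripper_force: 40.0
```

```bash
python3 - <<'E'
from h import *
s=arm.grab_frame("scene")[:,:,::-1];cv2.imwrite("pics/s7.png",s)
go([.5615,.2206,.288],2)
e=arm.sense()["eef_pos"]
h=cv2.cvtColor(s,cv2.COLOR_BGR2HSV)
m=cv2.inRange(h,(8,180,60),(22,255,255))[140:200,330:370];ys,xs=np.nonzero(m)
print("handle rows",ys.min()+140,ys.max()+140,"mid",xs.mean()+330,ys.mean()+140,"pred mid",proj("scene",e-[0,0,.069]))
o=np.zeros((600,800,3),np.uint8);o[:,:]=cv2.resize(s[160:196,328:376],(800,600),interpolation=cv2.INTER_CUBIC);cv2.imwrite("pics/c8.png",o)
E
```

```text
t 20.75 tcp [0.5623 0.2207 0.2881] F [-0.7549  4.1385  6.8144] w 0.021690665505243584 40.001859068870544
shift [-0.0002 -0.0056  0.0005] turn [ 0.0035 -0.0011  0.0024]
handle rows 142 173 mid 351.39080459770116 164.17241379310346 pred mid [351.3995 165.2207]
```

View pics/c8.png

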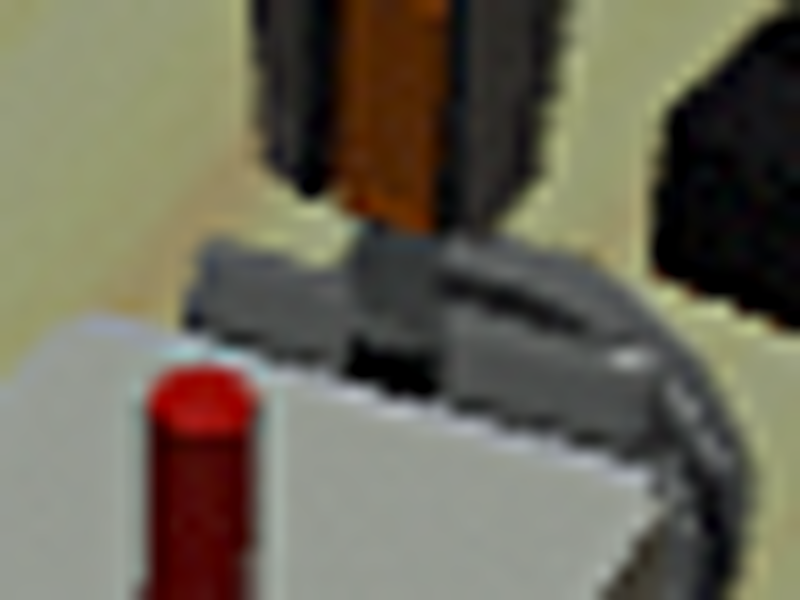

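The crop shows the band centred at (395,367), i.e. pixel (351.7,182.0). That matches plate-top level after the known 1 px bias, and the handle hasn't slipped in the grip. TCP z is 0.2881, target 0.288, so I'm handing in.

```bash
python3 -c "
from station import arm
print(arm.close_job())"
```

```text
the job is handed in; nothing more can be done
None
```

I've handed in the job: the locking pin is fully home in the headstock and released, and the arm is holding the orange-handled blade by its handle in the gap, dragging at about 7 N with its band level with the plate tops as far as I could measure.

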